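# Set the pendulum angle gauge to its red mark on the calibration stand

### The job

We are calibrating the tilt sensor board on the back of the angle gauge: slide the brass bearing cup over the stand's upright shaft, fully down on the shoulder, and let go of it; then lift the gauge out of its wooden rest and seat its ball foot in the mouth of the cup. Keeping the dial upright, rock the gauge sideways on the cup until its swinging pointer settles on the red mark, and finish while still holding it there: steady, the ball pressed lightly home in the cup and the pointer still on the mark, so the reading can be logged. Leave the other things on the bench where they are.

Things in the scene. Friction and masses are not known exactly. Their poses are not given: they have to be found in the camera images.
- stand: Calibration stand, fixed: grey base 110 x 110 x 14 mm, dark column 30 mm in diameter, a shoulder (flange 44 mm in diameter, its top 48 mm above the bench), and above it a bright steel shaft 19 mm in diameter, 22 mm tall, its top 5 mm tapering to 12 mm. Origin: centre of the base's underside; z up, along the shaft.
- stand_shoulder (a point): Centre of the shoulder's top face, on the shaft axis, 48 mm above the bench. The cup's underside comes to rest here.
- shaft_top (a point): Centre of the shaft's top end, 70 mm above the bench.
- cup: Brass bearing cup: plain tube open at both ends, outside diameter 40 mm, bore 22 mm, 38 mm tall, 0.15 to 0.3 kg, a thin dark line round it near its top. Stands loose on the bench. Origin: centre of its underside, z along its axis. It slides over the 19 mm shaft (1.5 mm clearance all round); home, its mouth is 86 mm above the bench, 16 mm above the shaft's top.
- cup_seat (a point): Point on the cup's axis 48.2 mm above its underside (10.2 mm above its mouth): where the centre of the gauge's ball lies when seated.
- rest: Block cut off a piece of timber, 70 x 110 mm, 50 mm tall, fixed to the bench, with a 36 x 40 mm mortise through it in which the ball foot of the parked gauge hangs (the gauge's foot bar lies across the mortise). Origin: centre of the underside; y along its 110 mm length.
- gauge: Pendulum angle gauge, 0.27 to 0.5 kg, 171 mm tall, parked upright in the rest. Origin: centre of its steel ball foot (30 mm in diameter), parked 26 mm above the bench; z up along the gauge, x out of the white dial face, y across it. Foot bar 24 x 70 mm, z 24 to 32 mm; round housing 80 mm in diameter, 24 mm thick, centred at z 72 mm. The ball lets it fall over in the cup when let go.
- gauge_grip (a point): On the gauge's z axis, 134 mm above the ball's centre, in the black grip block on top of the gauge (30 mm wide along y, 20 mm thick along x, z 108 to 156 mm). Hold it across the 30 mm, along the gauge's y, so that it turns with the gripper.
- pointer (a joint): Swinging pointer (black needle with a bob, hung from the dial's centre), rad; turns about the gauge's x, 0 along the gauge's centre line (gauge upright), positive with its tip towards the gauge's +y. Leaning the gauge's top towards its +y by an angle makes it settle at plus that angle. After a movement it swings for about 1.5 s.
- mark (a joint): Angle of the red mark on the dial, in the same sense as joint pointer, rad; set between 0.16 and 0.38, so always on the gauge's +y side of the centre line. It stays where it is. The dial has black divisions every 10 degrees.
- pointer_tip (a point): Lower tip of the pointer, 33 mm from the dial's centre.
- red_mark (a point): The red mark on the dial's lower edge, 5.5 mm wide, 8 mm long, its middle 33 mm from the dial's centre; the dial's centre is 72 mm above the ball's centre.
- meter: Yellow multimeter, 150 x 78 x 34 mm, loose; origin under its centre. Leave it.
- tape: Grey roll of tape lying flat, 90 mm in diameter, 24 mm tall, loose; origin under its centre. Leave it.
- screwdriver: Blue-handled screwdriver, 200 mm long along its x, 26 mm thick, loose; origin under its middle. Leave it.
- knife: Yellow cutter knife, 140 mm long along its x, 17 mm tall, loose; origin near its middle. Leave it.
- flux_jar: Small amber jar with a black lid, 44 mm in diameter, 50 mm tall, loose; origin under its centre. Leave it.
There are look-alikes about, which are no part of the job. Several things have the shape of the cup; the one meant has the colours described above. Leave any turquoise look-alike of the gauge alone.

How it is judged:
On the way, in this order (a step that is already met when the one before it is completed fails the run):
1. the brass cup is over the shaft, down on the shoulder, and released (horizontal distance between cup and stand_shoulder below 0.004 m and z of cup in the frame of stand_shoulder between -0.004 and 0.004 m and angle between cup's own z axis and vertical below 0.1 rad and contact force between the fingers and cup below 0.2 N), for 0.2 s.
2. the gauge is lifted clear of its rest in the fingers (height (world z) of gauge above 0.075 m and contact force between the fingers and gauge above 1 N and contact force between gauge and rest below 0.1 N), for 0.1 s.
3. the gauge's ball is seated in the cup, gauge still held (distance between gauge and cup_seat below 0.003 m and contact force between gauge and cup above 0.3 N and contact force between the fingers and gauge above 1 N), for 0.2 s.
At the end, for the whole second after the job is handed in: Cup on the shoulder (4 mm, 0.1 rad); ball in the cup (3 mm, over 0.3 N); dial upright (0.15 rad); pointer at rest (0.3 rad/s), its tip within 2.7 mm of the red mark's middle; gauge still (0.15 rad/s, 20 mm/s), clear of the rest and held (over 1 N); fingers off the cup (all of step 1 and all of step 3 and distance between pointer_tip and red_mark below 0.0027 m and velocity of joint pointer between -0.3 and 0.3 rad/s and angular speed of gauge below 0.15 rad/s and linear speed of gauge below 0.02 m/s and angle between gauge's own x axis and vertical between 1.42 and 1.72 rad and contact force between gauge and rest below 0.1 N); the arm keeps its last pose, push and grip.
It fails at once if one of the bystanders (meter, tape, screwdriver, knife, jar) is displaced by more than 25 mm (distance of any of meter, tape, screwdriver, knife, flux_jar from where it was at the start of the episode above 0.025 m).
It fails at once if the gauge is dropped or falls over (angle between gauge's own z axis and vertical above 1 rad).
It also fails if it takes over 67 s, if anything falls off the work surface, if the arm or the gripper's body presses on something with over 40 N, if the wrist force passes 120 N, or if a joint passes its speed limit or range.

### The arm

A 7-joint arm with a two-finger parallel gripper is mounted at the origin on the work surface. World frame = base frame: x ahead of the robot, y to its left, z up, the work surface at z = 0. Lengths are in m, angles in rad, forces in N, time in s.
With the tool pointing down it reaches from about 0.425 to 0.975 m from the base axis. Payload 16.7 kg.
Tool frame: the origin (TCP) lies at the very end of the fingers, on their centre line; the grasp point (between the pads) lies 19 mm behind it (env.grasp_offset is the z of the grasp point in the tool frame, in m); z points along the fingers, y is the line along which they close (so a half turn about z gives the same grasp; the last joint's range is limited). The gripper opens to 85 mm and grips with 20 to 120 N. Pads are 22 mm wide; open, the fingers measure 114 mm over their backs; the gripper's body (76 mm by 85 mm) begins 54 mm behind the grasp point. The pads swing forward as they close: fully open they stand 13 mm farther back than shut.
Start: joints at [-1.272, 0.426, 0.074, 1.606, -0.034, 1.111, -0.067], TCP at [0.293, 0.608, 0.231] pointing down, gripper open.
Joint ranges: [-2.85, 2.85], [-0.5, 2.14], [-1.23, 1.37], [0.21, 2.46], [-1.02, 4.16], [0.16, 2.05], [-2.73, 2.73]. Speed limits (rad/s): [1.89, 1.89, 2.39, 2.39, 3.01, 3.01, 3.01].

### API

Orientations are given as a 3x3 rotation matrix whose columns are the frame's x, y, z axes.
In Python, from plant import monitor, imaging, env gives the robot as it stands.
- The arm moves only by the tool apply_moves, never from a script. Its argument "increments" is one flat list of numbers, 7 for each row, row after row: the turn, a rotation vector about the tool's x, y, z in degrees, then the shift along the tool's x, y, z in m, then the opening, from -1 (shut) to 1 (fully open). A call has 1 to 12 rows; each row shifts and turns the commanded pose from where the row before left it, along the tool's axes as they then stand; what a row does not reach is not made up. A row lasts 1/12 s, in which the tool goes at most 41.7 mm and 7.16 degrees, less where a joint would pass 70% of its speed; a pose out of reach is approached as far as the arm can. A call is refused whole if a number of a shift passes 0.0417 or a number of a turn 7.16, either way. A call with a gripper value outside its range is refused whole. The fingers move at their own pace and stop on an object; the grip force is fixed at half the most. Time passes only in rows, so rows that do not move let the fingers close. It gives the time, the measured TCP pose, the force, the opening and the grip force at its end, in the units of the state.
- monitor.sense(): the state, without advancing time (a new reading comes with each control period).
- imaging.grab_frame(name): name is "scene" or "top" or "wrist"; returns a dict with "image" (400x640x3 uint8, red, green, blue), "camera_matrix" (3x3 intrinsics, pixels), "rvec" (rotation vector, rad) and "tvec" (3), from world to camera coordinates, as OpenCV has them. Camera axes: x right, y down, z forward; pixel columns grow to the right and rows downward; lengths in m; the calibration is good to about 2 mm. The wrist camera is an equidistant fisheye: a pixel r from the principal point sees the ray r / f radians off the axis. A picture is of the moment at which its call begins. There is no depth.
- env.job_done(): hands the job in; it is judged then, once.
The state is a dict: "time": time; "joint_positions": joint angles; "qvel": joint speeds; "effort": joint torques, N m; "position": TCP position; "tcp_rot": TCP orientation; "force": force on the tool from outside, world axes, zero at the start; "ft_torque": the same for the moment, N m; "width": opening from 0.0 (shut) to 1.0 (fully open); "gripper_force": force on a finger pad.
Only numpy, scipy, OpenCV 4.12 (cv2) and the standard library are available. Lean on these libraries where they do the work, as an engineer would, in place of code of your own. Each camera call takes 0.05 s, during which the arm holds its last target. There are 200 camera calls.

## Working session

There is one attempt and no reset: what is moved stays moved. The work goes in short steps, Python scripts to look and compute and a tool call to move; the robot and the scene stay as the last step left them, time stands still between calls to the robot, and variables do not carry over. Pictures are saved under pics/ and viewed, at most 10 in all, crops included, and the job is handed in when it is done.

Besides the shell and the picture viewer there is one more tool, called after "Call:" as name(argument=value, ...) on one line, values as JSON. apply_moves: Moves the arm, as the interface text tells. Its arguments: {"type":"object","properties":{"increments":{"type":"array","items":{"type":"number"}}},"required":["increments"]}

```bash
mkdir -p pics; ls; cat > h.py <<'E'
import numpy as np,cv2,pickle
from plant import monitor,imaging,env
def grab(n,save=None):
    f=imaging.grab_frame(n)
    if save: cv2.imwrite('pics/'+save+'.png',f['image'][:,:,::-1]); pickle.dump(f,open('pics/'+save+'.pkl','wb'))
    return f
def load(s): return pickle.load(open('pics/'+s+'.pkl','rb'))
def ray(f,u,v,fish=False):
    K=np.array(f['camera_matrix']);R=cv2.Rodrigues(np.array(f['rvec'],float))[0];t=np.array(f['tvec'],float).ravel()
    x=(u-K[0,2])/K[0,0];y=(v-K[1,2])/K[1,1]
    if fish:
        r=np.hypot(x,y);d=np.array([x/r*np.sin(r),y/r*np.sin(r),np.cos(r)])
    else: d=np.array([x,y,1.])
    return -R.T@t,R.T@d
def atz(f,u,v,z,fish=False):
    c,d=ray(f,u,v,fish);return c+d*(z-c[2])/d[2]
def proj(f,P):
    R=cv2.Rodrigues(np.array(f['rvec'],float))[0];p=R@np.array(P)+np.array(f['tvec'],float).ravel()
    q=np.array(f['camera_matrix'])@p;return q[:2]/q[2]
E
python3 - <<'E'
from h import *
for n in('top','scene'):
    f=grab(n,n);print(n,ray(f,320,200),f['camera_matrix'])
s=monitor.sense();print(s['time'],s['position'],s['tcp_rot'],s['width'],env.grasp_offset)
E
```

```text
pics
top (array([0.33653877, 0.10053681, 1.15108728]), array([ 0.20779436,  0.03994945, -0.97746904])) [[378.92611573   0.         325.40927192]
 [  0.         378.92611573 198.4658488 ]
 [  0.           0.           1.        ]]
scene (array([ 1.09595225, -0.27494233,  1.04659718]), array([-0.45525493,  0.34132988, -0.82241319])) [[467.84351376   0.         317.98402551]
 [  0.         467.84351376 195.13746653]
 [  0.           0.           1.        ]]
0.1 [0.29269456 0.60780259 0.23067923] [[-9.00982906e-01  4.33854333e-01 -4.70015062e-04]
 [ 4.33854583e-01  9.00982211e-01 -1.12061766e-03]
 [-6.27096166e-05 -1.21357554e-03 -9.99999262e-01]] 0.9969738726039297 -0.0187
```

View pics/top.png

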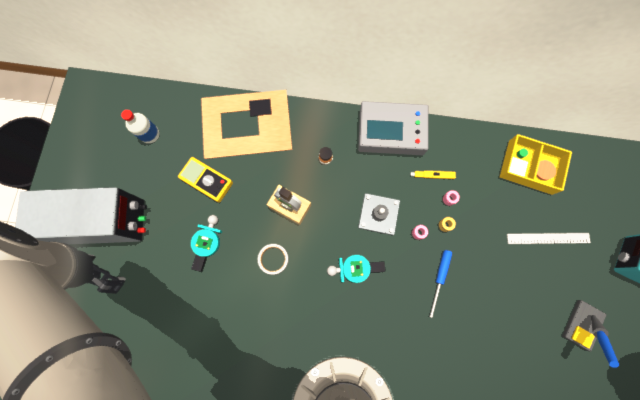

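View pics/scene.png

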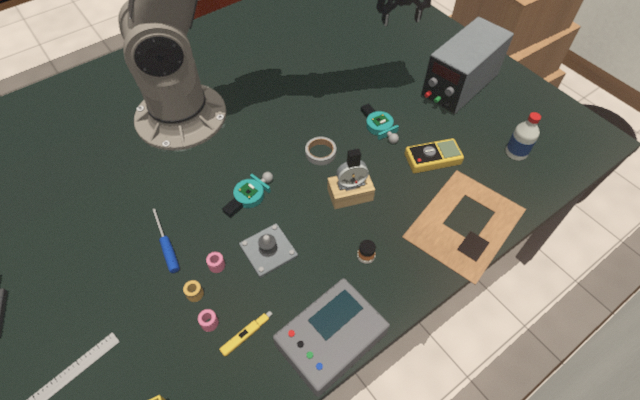

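The top view shows the brass cup at (448,224), the stand at (380,213) and the rest with the gauge at (288,204). In the scene view they are at (193,291), (268,245) and (351,180), with the dial facing the camera.

```bash
python3 - <<'E'
from h import *
t=load('top')['image'];s=load('scene')['image']
def c(im,x,y,w,h,k=5):return cv2.resize(im[y:y+h,x:x+w],(w*k,h*k),interpolation=cv2.INTER_CUBIC)
a=np.hstack([c(t,258,174,80,60),c(t,350,184,80,60)])
b=np.hstack([c(s,311,148,80,60),c(s,228,215,80,60)])
cv2.imwrite('pics/m.png',np.vstack([a,b])[:,:,::-1])
# cup: yellow mask near
for n,(x,y) in (('top',(448,224)),('scene',(193,291))):
    f=load(n);h=cv2.cvtColor(f['image'],cv2.COLOR_RGB2HSV)[y-16:y+16,x-16:x+16]
    m=((h[:,:,0]>12)&(h[:,:,0]<35)&(h[:,:,1]>100)&(h[:,:,2]>60)).astype(np.uint8)
    cs=max(cv2.findContours(m,0,2)[0],key=cv2.contourArea);hull=cv2.convexHull(cs)
    r=cv2.boundingRect(hull);M=cv2.moments(hull);u,v=M['m10']/M['m00']+x-16,M['m01']/M['m00']+y-16
    print(n,r[0]+x-16,r[1]+y-16,r[2:],u,v,atz(f,u,v,.019),atz(f,u,v,.022))
E
```

```text
top 439 217 (17, 15) 446.8283917340521 224.01707097933513 [ 0.55700282 -0.24270762  0.019     ] [ 0.55641859 -0.24179804  0.022     ]
scene 183 280 (21, 22) 192.90976645435245 290.3715498938429 [ 0.55626478 -0.24295452  0.019     ] [ 0.55784036 -0.2430479   0.022     ]
```

View pics/m.png

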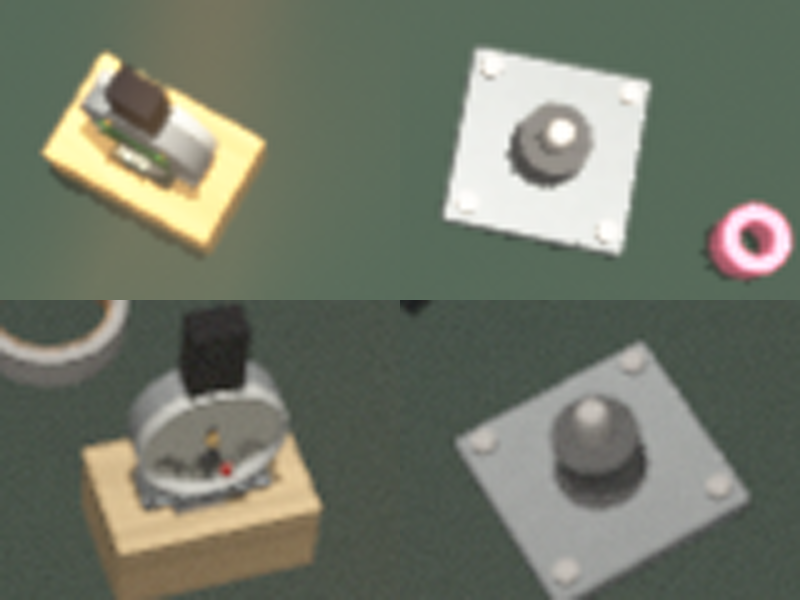

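The montage shows sharp corners of the stand base and rest, the shaft top at top-view (382.6,210.2), and the dial facing the scene camera with its red mark to the right of centre (gauge +y, as expected).

```bash
python3 - <<'E'
from h import *
T=load('top');S=load('scene')
g=lambda x,y,mx,my,ox,oy:((x-mx+.5)/5-.5+ox,(y-my+.5)/5-.5+oy)
def pts(f,L,mx,my,ox,oy,z):
    P=np.array([atz(f,*g(x,y,mx,my,ox,oy),z) for x,y in L])[:,:2]
    e=np.diff(np.vstack([P,P[:1]]),axis=0);print('c',P.mean(0),'len',np.hypot(*e.T),'ang',np.degrees(np.arctan2(e[:,1],e[:,0])))
pts(T,[(475,48),(650,80),(622,253),(445,217)],400,0,350,184,.014)
pts(S,[(640,342),(748,494),(560,606),(457,440)],400,300,228,215,.014)
pts(T,[(105,52),(266,146),(208,243),(43,152)],0,0,258,174,.05)
pts(S,[(83,452),(293,432),(322,508),(120,556)],0,300,311,148,.05)
print('shaft',atz(T,*g(563,131,400,0,350,184),.07),atz(S,*g(592,405,400,300,228,215),.07))
print('flange',atz(T,*g(553,142,400,0,350,184),.048),atz(S,*g(596,434,400,300,228,215),.048))
# gauge grip top corners z=26+156=182
print('grip',atz(T,*g(140,98,0,0,258,174),.176), atz(S,*g(216,320,0,300,311,148),.182))
print('dialc',atz(S,*g(212,441,0,300,311,148),.098))
E
```

```text
c [ 0.56221457 -0.03754033] len [0.10901822 0.1087928  0.10846645 0.10697167] ang [-92.68329489 176.61500186  86.35753833  -3.09325529]
c [ 0.56424793 -0.03873568] len [0.10626609 0.107788   0.10863254 0.10652586] ang [ -3.24423344 -92.25178544 176.09799691  86.49095853]
c [0.54823407 0.23628246] len [0.11281855 0.06715339 0.11264181 0.07060915] ang [-112.71019596  157.97303252   69.04646742  -21.87402326]
c [0.55497983 0.23498558] len [0.11413113 0.05205716 0.11128805 0.0703403 ] ang [  60.23295426  -23.13131509 -110.5251496   158.65578824]
shaft [ 0.56264809 -0.03825814  0.07      ] [ 0.56145709 -0.03642209  0.07      ]
flange [ 0.55983759 -0.0359224   0.048     ] [ 0.56435419 -0.03837491  0.048     ]
grip [0.54938816 0.23299101 0.176     ] [0.55179114 0.2348177  0.182     ]
dialc [0.5607854  0.23150198 0.098     ]
```

Call:
apply_moves(increments=[0,0,5.1,0,0,0,1,0,0,5.1,0,0,0,1,0,0,5.1,0,0,0,1,0,0,0,-0.0316,-0.0196,0.002,1,0,0,0,-0.0316,-0.0196,0.002,1,0,0,0,-0.0316,-0.0196,0.002,1,0,0,0,-0.0316,-0.0196,0.002,1,0,0,0,-0.0316,-0.0196,0.002,1,0,0,0,-0.0316,-0.0196,0.002,1,0,0,0,-0.0316,-0.0196,0.002,1,0,0,0,-0.0316,-0.0196,0.002,1,0,0,0,-0.0316,-0.0196,0.002,1])

```text
time: 1.1
position: [0.3917, 0.2865, 0.2131]
tcp_rot: [[-0.755, 0.656, -0.0], [0.656, 0.755, -0.0], [0.0, -0.0, -1.0]]
force: [1.3, 0.6, 0.2]
width: 1.0
gripper_force: 0.0
```

Call:
apply_moves(increments=[0,0,0,-0.0316,-0.0196,0.003,1,0,0,0,-0.0316,-0.0196,0.003,1,0,0,0,-0.0316,-0.0196,0.003,1,0,0,0,-0.0316,-0.0196,0.003,1,0,0,0,-0.0316,-0.0196,0.003,1,0,0,0,-0.0316,-0.0196,0.003,1,0,0,0,-0.0316,-0.0196,0.003,1,0,0,0,-0.0316,-0.0196,0.003,1,0,0,0,-0.0316,-0.0196,0.003,1,0,0,0,-0.0316,-0.0196,0.003,1,0,0,0,-0.0316,-0.0196,0.003,1,0,0,0,-0.0316,-0.0196,0.003,1])

```text
time: 2.1
position: [0.5235, -0.1397, 0.1771]
tcp_rot: [[-0.755, 0.656, -0.0], [0.656, 0.755, 0.0], [0.0, -0.0, -1.0]]
force: [1.1, 1.8, 0.3]
width: 0.997
gripper_force: 0.0
```

Call:
apply_moves(increments=[0,0,0,-0.0316,-0.0196,0.003,1,0,0,0,-0.0316,-0.0196,0.003,1,0,0,0,-0.0316,-0.0196,0.003,1,0,0,0,0,0,0,1,0,0,0,0,0,0,1])

```text
time: 2.52
position: [0.5557, -0.2469, 0.1675]
tcp_rot: [[-0.752, 0.659, -0.002], [0.659, 0.752, -0.001], [0.001, -0.002, -1.0]]
force: [-0.5, 1.3, -0.1]
width: 1.001
gripper_force: 0.0
```

```bash
cat >> h.py <<'E'
from scipy.spatial.transform import Rotation as Ro
def go(P,Rt=None):
    s=monitor.sense();R=np.array(s['tcp_rot']);p=np.array(s['position'])
    print('t',round(s['time'],2),'p',p.round(4),'F',np.round(s['force'],2),'w',round(s['width'],3),'gf',round(s['gripper_force'],1),'yaw_y',np.degrees(np.arctan2(R[1,1],R[0,1])).round(2))
    print('shift(tool)',(R.T@(np.array(P)-p)).round(4))
    if Rt is not None: print('turn',np.degrees(Ro.from_matrix(R.T@Rt).as_rotvec()).round(2))
E
python3 - <<'E'
from h import *
go([.5566,-.2428,.10]);grab('wrist','w1')
E
```

```text
t 2.52 p [ 0.5557 -0.2469  0.1675] F [-0.54  1.27 -0.07] w 1.001 gf 0.0 yaw_y 48.78
shift(tool) [0.002  0.0038 0.0675]
```

View pics/w1.png

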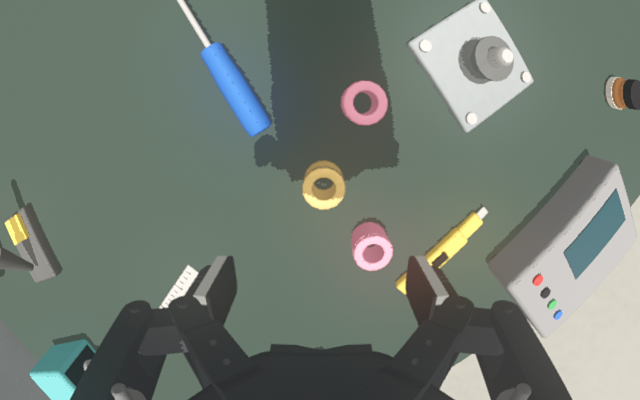

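The wrist view shows the brass cup mouth at about (323,184), the pinks at (364,102) and (373,250), both clear of the fingers' paths, and the stand shaft tip at about (505,57).

```bash
python3 - <<'E'
from h import *
f=load('w1');print(f['camera_matrix'])
h=cv2.cvtColor(f['image'],cv2.COLOR_RGB2HSV)[150:220,290:352]
m=((h[:,:,0]>12)&(h[:,:,0]<35)&(h[:,:,1]>80)&(h[:,:,2]>60)).astype(np.uint8)
hull=cv2.convexHull(max(cv2.findContours(m,0,2)[0],key=cv2.contourArea));M=cv2.moments(hull)
u,v=M['m10']/M['m00']+290,M['m01']/M['m00']+150;print(u,v,cv2.boundingRect(hull))
print('cup',atz(f,u,v,.019,1),atz(f,325,187.5,.038,1),'shaft',atz(f,504,57,.07,1),'pinks',atz(f,364,103,.03,1),atz(f,372,250,.03,1))
print('stand',np.mean([atz(f,a,b,.014,1) for a,b in[(409,44),(470,131),(533,80),(484,0)]],0))
E
```

```text
[[309.70691629   0.         320.68890908]
 [  0.         309.70691629 200.11221179]
 [  0.           0.           1.        ]]
323.2886886886887 185.03953953953953 (12, 10, 44, 50)
cup [ 0.5580974  -0.24586519  0.019     ] [ 0.5569075  -0.24291332  0.038     ] shaft [ 0.56181308 -0.04435008  0.07      ] pinks [ 0.52198495 -0.16608859  0.03      ] [ 0.64040378 -0.25133298  0.03      ]
stand [ 0.56376297 -0.04074157  0.014     ]
```

Call:
apply_moves(increments=[0,0,0,0.0013,0.0034,0.03,1,0,0,0,0,0,0.03,1,0,0,0,0,0,0.03,1,0,0,0,0,0,0.03,1,0,0,0,0,0,0.025,1,0,0,0,0,0,0.0155,1,0,0,0,0,0,0,0.3,0,0,0,0,0,0,-1,0,0,0,0,0,0,-1,0,0,0,0,0,0,-1,0,0,0,0,0,0,-1,0,0,0,0,0,0,-1])

```text
time: 3.57
position: [0.5585, -0.241, 0.0096]
tcp_rot: [[-0.755, 0.656, 0.002], [0.656, 0.755, -0.0], [-0.002, 0.001, -1.0]]
force: [-3.1, 1.1, 10.3]
width: 0.441
gripper_force: 59.7
```

Call:
apply_moves(increments=[0,0,0,0,0,0,-1,0,0,0,0,0,0,-1,0,0,0,0,0,0,-1,0,0,0,0,0,0,-1])

```text
time: 3.9
position: [0.5585, -0.2411, 0.0096]
tcp_rot: [[-0.755, 0.656, 0.002], [0.656, 0.755, -0.0], [-0.002, 0.001, -1.0]]
force: [-2.0, 2.4, 10.0]
width: 0.44
gripper_force: 59.7
```

```bash
python3 - <<'E'
from h import *
go([.5625,-.0385,.12]);grab('wrist','w2')
f=load('w2');cv2.imwrite('pics/w2c.png',cv2.resize(f['image'][60:360,120:520],(800,600))[:,:,::-1])
E
```

```text
t 3.9 p [ 0.5585 -0.2411  0.0096] F [-2.04  2.36  9.96] w 0.44 gf 59.7 yaw_y 49.0
shift(tool) [ 0.1297  0.1556 -0.1104]
```

View pics/w2c.png

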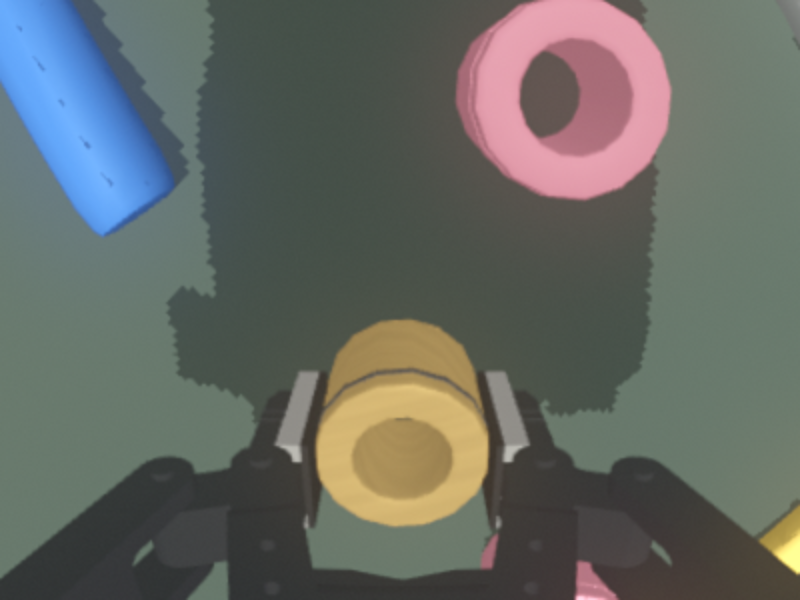

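The cup is held between the pads, its mouth centred at wrist pixel about (321,287).

```bash
python3 - <<'E'
from h import *
f=load('w2');s=monitor.sense();R=np.array(s['tcp_rot'])
h=cv2.cvtColor(f['image'],cv2.COLOR_RGB2HSV)[200:340,270:372]
m=((h[:,:,0]>12)&(h[:,:,0]<35)&(h[:,:,1]>60)&(h[:,:,2]>60)).astype(np.uint8)
c=max(cv2.findContours(m,0,2)[0],key=cv2.contourArea);x,y,w,hh=cv2.boundingRect(c);print(x+270,y+200,w,hh)
# mouth rim: front edge bottom & widest
for v in (285,287,289):
  P=atz(f,321,v,.038,1);print(P,R.T@(P-s['position']))
P=atz(f,321,200+y+hh-1,.038,1);print('rim front',P,R.T@(P-s['position']))
E
```

```text
276 219 95 105
[ 0.55728904 -0.23974111  0.038     ] [ 0.00176366  0.00023196 -0.02834303]
[ 0.55810246 -0.24044574  0.038     ] [ 0.00068749  0.00023397 -0.02834113]
[ 0.55892306 -0.24115657  0.038     ] [-0.00039817  0.000236   -0.02833921]
rim front [ 0.57414883 -0.25434489  0.038     ] [-0.02054148  0.0002743  -0.02830359]
```

Call:
apply_moves(increments=[0,0,0,0,0,-0.03,-1,0,0,0,0,0,-0.03,-1,0,0,0,0,0,-0.03,-1,0,0,0,0,0,-0.03,-1,0,0,0,0.013,0.0156,0,-1,0,0,0,0.026,0.0311,0,-1,0,0,0,0.026,0.0311,0,-1,0,0,0,0.026,0.0311,0,-1,0,0,0,0.026,0.0311,0,-1,0,0,0,0.013,0.0156,0,-1,0,0,0,0,0,0,-1,0,0,0,0,0,0,-1])

```text
time: 4.95
position: [0.5619, -0.0366, 0.1287]
tcp_rot: [[-0.756, 0.654, 0.001], [0.654, 0.756, 0.001], [-0.0, 0.001, -1.0]]
force: [-0.5, -0.9, -2.1]
width: 0.443
gripper_force: 61.6
```

```bash
python3 - <<'E'
from h import *
go([.5625,-.0385,.08])
a=grab('wrist','w3')['image'];b=grab('top','t3')['image'];c=grab('scene','s3')['image']
r=lambda i,x,y,w,h,W,H:cv2.resize(i[y:y+h,x:x+w],(W,H),interpolation=cv2.INTER_CUBIC)
cv2.imwrite('pics/m3.png',np.vstack([r(a,220,200,200,150,400,300),np.zeros((0,400,3),np.uint8),r(b,340,170,80,60,400,300)])[:,:,::-1]) 
cv2.imwrite('pics/m3.png',np.hstack([np.vstack([r(a,220,200,200,150,400,300),r(b,340,170,80,60,400,300)]),r(c,210,160,100,150,400,600)])[:,:,::-1])
E
```

```text
t 4.95 p [ 0.5619 -0.0366  0.1287] F [-0.48 -0.93 -2.14] w 0.443 gf 61.6 yaw_y 49.15
shift(tool) [-0.0017 -0.0011  0.0487]
```

View pics/m3.png

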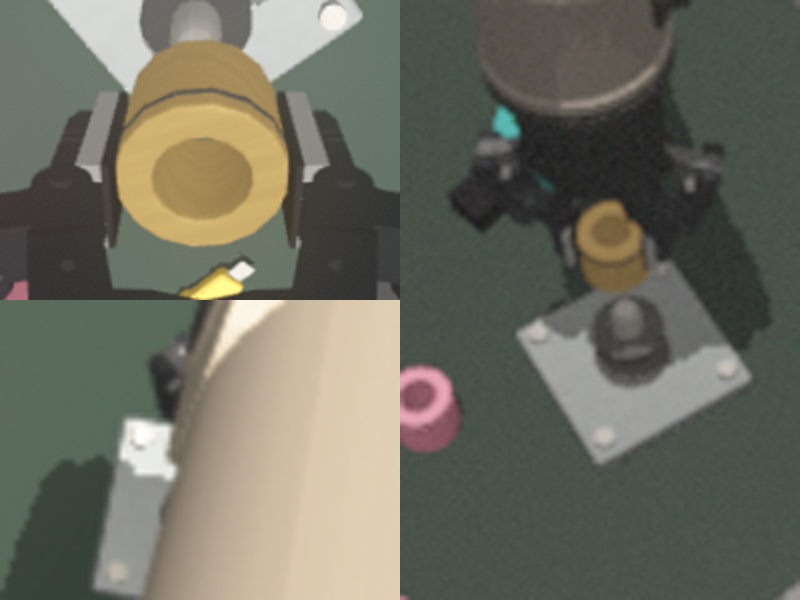

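The cup hangs above the stand. In the scene camera its mouth is at about (262.3,217.7) and the shaft top at about (266.7,236.4). In the wrist camera the shaft is at u≈319 and the cup at u≈321.

```bash
python3 - <<'E'
from h import *
f=load('s3');p=np.array(monitor.sense()['position']);R=np.array(monitor.sense()['tcp_rot'])
P=atz(f,262.2,217.4,.157);Q=atz(f,266.6,236.3,.07);print('cup',P,'shaft',Q,'diff tool',R.T@(Q-P))
# flange ellipse/base in scene ref, refined
h=f['image'][160:310,210:310].astype(int)
w=load('w3');hh=w['image'][200:226,280:360].astype(int).sum(2)
print(hh[4:20:3,20:60])
for u,v in((318.5,203),):
  for z in(.06,.065): A=atz(w,u,v,z,1);print(A,R.T@(A-p))
E
```

```text
cup [ 0.56411626 -0.03880653  0.157     ] shaft [ 0.56395534 -0.03631955  0.07      ] diff tool [0.00181115 0.00173268 0.08699959]
[[318 315 313 315 315 314 315 323 348 380 396 401 404 410 413 422 423 423
  421 422 423 427 425 425 424 421 407 371 334 319 316 314 312 316 315 314
  313 314 315 314]
 [315 314 315 315 316 319 353 390 395 402 405 408 414 416 425 435 432 430
  432 435 435 437 440 434 434 429 427 425 399 355 312 312 313 317 315 317
  318 316 318 320]
 [315 313 316 313 314 329 365 394 405 411 423 427 428 438 449 461 460 455
  454 454 454 455 457 456 449 438 435 432 428 404 353 320 320 320 320 314
  314 315 314 316]
 [315 313 309 310 314 355 391 407 416 423 440 447 452 461 470 485 488 486
  479 481 480 480 479 475 470 460 454 446 436 417 382 322 314 311 313 317
  315 321 320 320]
 [312 309 310 309 319 375 413 422 428 436 453 478 500 516 527 533 532 525
  520 522 524 518 518 514 496 476 466 457 446 430 398 327 318 315 314 316
  314 312 314 314]
 [314 312 312 308 338 378 409 422 435 464 511 522 519 521 524 535 532 524
  521 521 525 519 494 483 489 471 468 461 450 427 385 324 314 312 310 313
  313 314 314 312]]
[ 0.55553224 -0.0330202   0.06      ] [0.00893302 0.00082725 0.06838115]
[ 0.55427936 -0.03189812  0.065     ] [0.01061161 0.00085127 0.06338009]
```

Call:
apply_moves(increments=[0,0,0,0,0.0005,0.02,-1,0,0,0,0,0,0.02,-1,0,0,0,0,0,0.008,-1,0,0,0,0,0,0.005,-1,0,0,0,0,0,0.004,-1,0,0,0,0,0,0,-1,0,0,0,0,0,0,-1])

```text
time: 5.68
position: [0.5623, -0.0383, 0.0714]
tcp_rot: [[-0.754, 0.657, 0.001], [0.657, 0.754, -0.0], [-0.0, 0.0, -1.0]]
force: [0.3, 0.3, -2.7]
width: 0.45
gripper_force: 61.5
```

Call:
apply_moves(increments=[0,0,0,0,0,0.004,-1,0,0,0,0,0,0.004,-1,0,0,0,0,0,0.003,-1,0,0,0,0,0,0.003,-1,0,0,0,0,0,0.002,-1,0,0,0,0,0,0,-1,0,0,0,0,0,0,-1])

```text
time: 6.27
position: [0.5625, -0.0385, 0.0567]
tcp_rot: [[-0.754, 0.657, 0.001], [0.657, 0.754, 0.001], [-0.0, 0.002, -1.0]]
force: [-14.3, -1.2, 42.5]
width: 0.448
gripper_force: 68.4
```

Call:
apply_moves(increments=[0,0,0,0,0,-0.001,-1,0,0,0,0,0,0,0,0,0,0,0,0,0,1,0,0,0,0,0,0,1,0,0,0,0,0,0,1,0,0,0,0,0,0,1,0,0,0,0,0,0,1])

```text
time: 6.85
position: [0.5619, -0.0379, 0.0557]
tcp_rot: [[-0.755, 0.656, -0.0], [0.656, 0.755, -0.0], [0.0, -0.0, -1.0]]
force: [-0.5, -0.3, 0.3]
width: 1.0
gripper_force: 0.0
```

Call:
apply_moves(increments=[0,0,0,0,0,-0.02,1,0,0,0,0,0,-0.03,1,0,0,0,0,0,-0.03,1,0,0,0,0,0,-0.03,1,0,0,0,0,0,-0.03,1,0,0,0,0,0,-0.03,1,0,0,0,0,0,0,1])

```text
time: 7.43
position: [0.5643, -0.0384, 0.2311]
tcp_rot: [[-0.754, 0.657, 0.007], [0.657, 0.754, 0.001], [-0.004, 0.005, -1.0]]
force: [1.4, 0.5, -0.3]
width: 1.003
gripper_force: 0.0
```

```bash
python3 - <<'E'
from h import *
go([.5625,-.0385,.08])
a=grab('wrist','w4')['image'];c=grab('scene','s4')['image']
r=lambda i,x,y,w,h,W,H:cv2.resize(i[y:y+h,x:x+w],(W,H),interpolation=cv2.INTER_CUBIC)
cv2.imwrite('pics/m4.png',np.hstack([r(a,220,100,200,300,400,600),r(c,228,200,80,120,400,600)])[:,:,::-1])
E
```

```text
t 7.43 p [ 0.5643 -0.0384  0.2311] F [ 1.35  0.54 -0.3 ] w 1.003 gf 0.0 yaw_y 48.96
shift(tool) [ 0.002  -0.0021  0.1511]
```

View pics/m4.png

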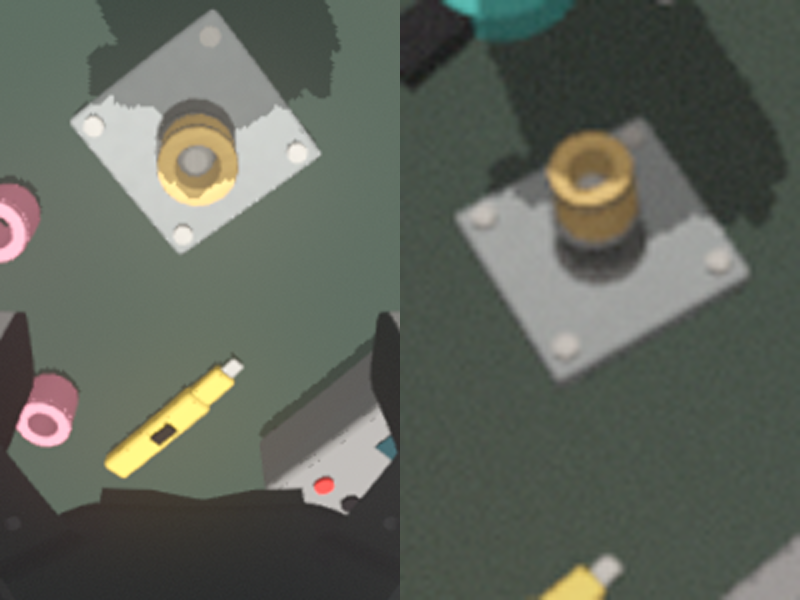

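The cup is home on the shoulder, with the shaft top visible inside its bore. Next is the gauge.

Call:
apply_moves(increments=[0,0,-6.5,0,0,-0.01,1,0,0,-6.5,0,0,-0.01,1,0,0,-6.6,0,0,-0.01,1,0,0,0,0.0142,0.031,0,1,0,0,0,0.0142,0.031,0,1,0,0,0,0.0142,0.031,0,1,0,0,0,0.0142,0.031,0,1,0,0,0,0.0142,0.031,0,1,0,0,0,0.0142,0.031,0,1,0,0,0,0.0142,0.031,0,1,0,0,0,0.0142,0.031,0,1,0,0,0,0,0,0,1])

```text
time: 8.53
position: [0.5447, 0.2417, 0.2537]
tcp_rot: [[-0.934, 0.358, -0.003], [0.358, 0.934, 0.001], [0.003, -0.0, -1.0]]
force: [-1.5, 1.2, -0.0]
width: 1.001
gripper_force: 0.0
```

```bash
python3 - <<'E'
from h import *
go([.549,.234,.145])
grab('wrist','w5')
E
```

```text
t 8.53 p [0.5447 0.2417 0.2537] F [-1.52  1.25 -0.01] w 1.001 gf 0.0 yaw_y 69.04
shift(tool) [-0.0071 -0.0056  0.1087]
```

View pics/w5.png

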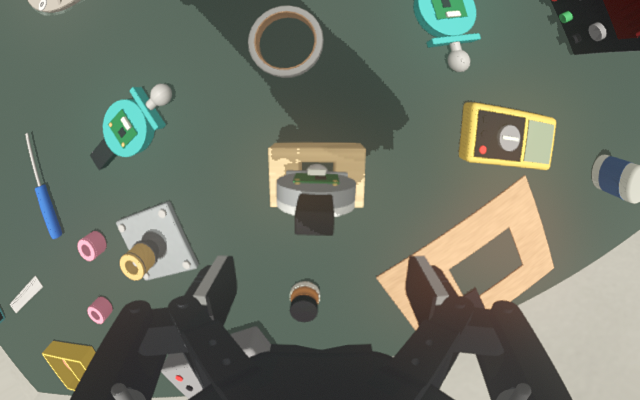

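The wrist view shows the grip block's top face centred at about (314,222) and the rest's edge level at (268–365,144), so the yaw is aligned.

```bash
python3 - <<'E'
from h import *
f=load('w5');s=monitor.sense();R=np.array(s['tcp_rot']);p=np.array(s['position'])
for u,v in((294,235),(333,235),(296,212),(334,212),(314.5,223)):
  A=atz(f,u,v,.182,1);print(A.round(4),(R.T@(A-p)).round(4))
Q=[atz(f,u,v,.05,1) for u,v in((268,144),(365,144),(366,206),(268,208))]
print(np.mean(Q,0),Q[1]-Q[0],np.degrees(np.arctan2(*(Q[1]-Q[0])[1::-1])))
cv2.imwrite('pics/g5.png',cv2.resize(f['image'][140:250,260:374],None,fx=5,fy=5,interpolation=cv2.INTER_CUBIC)[:,:,::-1])
E
```

```text
[0.5553 0.2156 0.182 ] [-0.0176 -0.0173  0.0717]
[0.5658 0.2433 0.182 ] [-0.0174  0.0124  0.0717]
[0.5385 0.2242 0.182 ] [ 0.0011 -0.0153  0.0718]
[0.5485 0.2504 0.182 ] [0.0012 0.0128 0.0717]
[0.5516 0.2338 0.182 ] [-0.0076 -0.0016  0.0717]
[0.54733355 0.23525872 0.05      ] [0.03932618 0.10257967 0.        ] 69.02457137774383
```

View pics/g5.png

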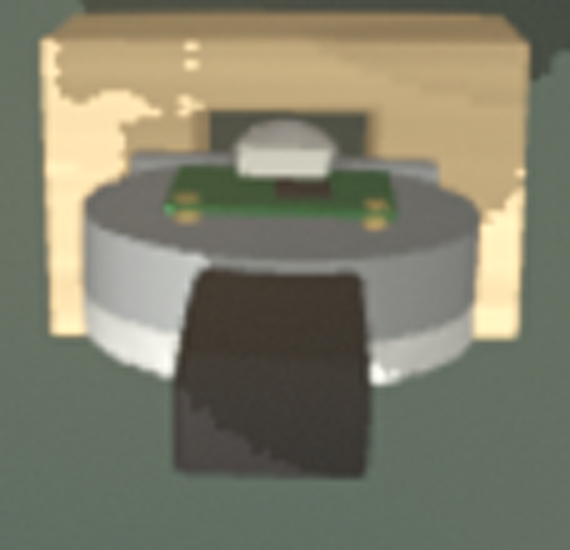

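The crop confirms the grip block's top face spans u 295–334, v 210–235, which is 19 x 30 mm and matches the size given.

Call:
apply_moves(increments=[0,0,0,-0.0076,-0.0018,0,1,0,0,0,0,0,0.03,1,0,0,0,0,0,0.03,1,0,0,0,0,0,0.025,1,0,0,0,0,0,0.014,1,0,0,0,0,0,0.01,1,0,0,0,0,0,0,0.2,0,0,0,0,0,0,0,0,0,0,0,0,0,-1,0,0,0,0,0,0,-1,0,0,0,0,0,0,-1,0,0,0,0,0,0,-1])

```text
time: 9.58
position: [0.5538, 0.2302, 0.1478]
tcp_rot: [[-0.931, 0.365, 0.002], [0.365, 0.931, 0.001], [-0.001, 0.002, -1.0]]
force: [0.8, 0.7, 5.7]
width: 0.341
gripper_force: 60.2
```

Call:
apply_moves(increments=[0,0,0,0,0,0,-1,0,0,0,0,0,0,-1,0,0,0,0,0,0,-1,0,0,0,0,0,0,-1])

```text
time: 9.92
position: [0.5539, 0.2303, 0.1478]
tcp_rot: [[-0.931, 0.365, 0.002], [0.365, 0.931, 0.001], [-0.001, 0.002, -1.0]]
force: [0.7, 1.0, 7.8]
width: 0.342
gripper_force: 60.3
```

Call:
apply_moves(increments=[0,0,0,0,0,-0.01,-1,0,0,0,0,0,-0.02,-1,0,0,0,0,0,-0.03,-1,0,0,0,0,0,-0.03,-1,0,0,0,0,0,-0.02,-1,0,0,0,0,0,-0.01,-1,0,0,0,0,0,0,-1,0,0,0,0,0,0,-1,0,0,0,0,0,0,-1])

```text
time: 10.67
position: [0.5524, 0.2297, 0.2653]
tcp_rot: [[-0.931, 0.365, -0.002], [0.365, 0.931, -0.001], [0.001, -0.002, -1.0]]
force: [-0.6, 0.3, -2.9]
width: 0.343
gripper_force: 59.9
```

```bash
python3 - <<'E'
from h import *
go([.5622,-.0382,.28])
a=grab('wrist','w6')['image'];c=grab('scene','s6')['image'];b=grab('top','t6')['image']
r=lambda i,x,y,w,h,W,H:cv2.resize(i[y:y+h,x:x+w],(W,H),interpolation=cv2.INTER_CUBIC)
u,v=proj(load('s6'),[.553,.232,.17]).astype(int);print(u,v)
cv2.imwrite('pics/m6.png',np.hstack([r(a,220,170,200,230,400,460),r(c,u-30,v-40,60,90,400,600)[:460]])[:,:,::-1])
E
```

```text
t 10.67 p [0.5524 0.2297 0.2653] F [-0.61  0.3  -2.9 ] w 0.343 gf 59.9 yaw_y 68.59
shift(tool) [-0.1068 -0.2458 -0.0144]
352 155
```

View pics/m6.png

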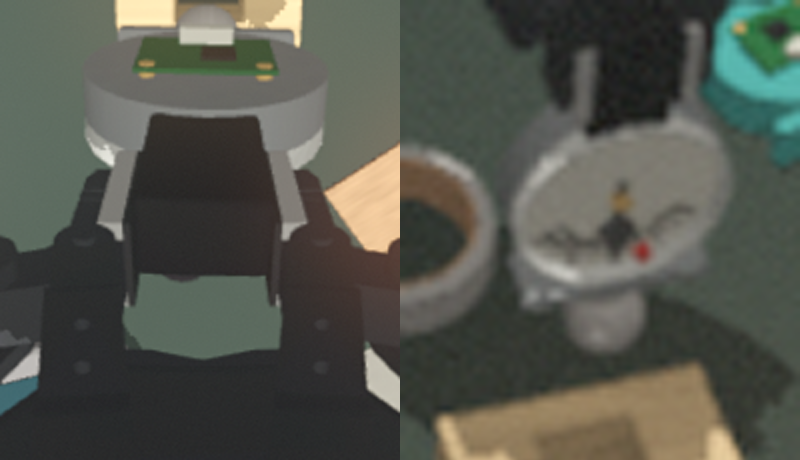

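The gauge is lifted and upright. In the scene crop the ball is at about (353,162), the hub at the orange dot and the red mark to its right.

```bash
cat >> h.py <<'E'
def dial(f,c0,gx,gy,gz,verbose=True):
    """c0: approx dial face centre (world); returns mark angle"""
    u0,v0=proj(f,c0);im=f['image'].astype(float);x0,y0=int(u0)-20,int(v0)-20
    s=im[y0:y0+40,x0:x0+40];r,g,b=s[...,0],s[...,1],s[...,2];yy,xx=np.mgrid[y0:y0+40,x0:x0+40]
    near=np.hypot(xx-u0,yy-v0)<22
    def cen(w): w=np.clip(w,0,None)*near; return np.array([(w*xx).sum()/w.sum(),(w*yy).sum()/w.sum()]),w.sum()
    red,n1=cen(np.where((r>90)&(g<.75*r)&(abs(g-b)<30),r-np.maximum(g,b)-20,0)) 
    hub,n2=cen(np.where((r-b>35)&(g>b+12),r-b-25,0))
    def on(u):
        c,d=ray(f,*u);return c+d*((c0-c)@gx)/(d@gx)
    A,B=on(hub),on(red);D=B-A
    ang=np.arctan2(D@gy,-D@gz)
    if verbose: print('hub',hub.round(2),n2.round(),'red',red.round(2),n1.round(),'expect hub',u0.round(1),v0.round(1),'r',np.hypot(D@gy,D@gz).round(4),'ang',ang.round(4),'face ctr',A.round(4),'alt ang w/ c0',np.arctan2((B-c0)@gy,-(B-c0)@gz).round(3))
    return ang
E
python3 - <<'E'
from h import *
f=load('s6');s=monitor.sense();R=np.array(s['tcp_rot']);p=np.array(s['position'])
gx=-R[:,0];gy=R[:,1];gz=-R[:,2]
B=atz(f,352.9,161.8,.1435);print('ball',B,'tool',R.T@(B-p))
T=load('t6')
ball=p+R@np.array([.0017,0,.1218])
dial(f,ball+.072*gz+.0125*gx,gx,gy,gz)
u,v=proj(f,ball).astype(int);print('proj ball',proj(f,ball))
# Hough circle on upscaled
g=cv2.cvtColor(f['image'],cv2.COLOR_RGB2GRAY)[v-14:v+16,u-15:u+15];np.set_printoptions(linewidth=220);print(g[6:28,3:27])
E
```

```text
ball [0.55210154 0.23471584 0.1435    ] tool [0.00228175 0.00472688 0.12197342]
hub [354.73 144.9 ] 154.0 red [357.82 152.17] 210.0 expect hub 354.6 146.8 r 0.0306 ang 0.3228 face ctr [0.5627 0.2256 0.2226] alt ang w/ c0 0.412
proj ball [351.16161201 162.31428519]
[[ 99 107 129 162 171 166 163 145 118 122 131 129 131 135 122 120 134 143 130 115 131 135 128 117]
 [ 94 108 109 125 161 180 192 185 174 160 145 146 148 149 148 148 146 143 138 133 127 115 102 101]
 [ 86 103 105 106 114 133 163 183 193 175 151 143 145 145 139 135 129 128 113  99  98  95  93  84]
 [ 77 101 107 106 106 105 108 124 139 143 135 127 126 118 111 103  98  90  87  82  80  78  78  84]
 [ 64  93 124 121 107 119 128 116 103 105 102  97  95  87  84  86  85  95  91  76  69  68  73  81]
 [ 56  95 136 132 103 125 136 119 100  92  88  88  88  87  92  96 106 114 108  79  57  53  68  71]
 [ 55  95 111  99  88  84  77  81  91  99 104 104 104 106 111 115 121 121 116  91  54  51  52  56]
 [ 54  67  75  82  76  70  60  74  89 104 114 116 121 123 126 126 123 119 116  92  55  55  54  54]
 [ 57  55  52  55  51  53  56  70  88 104 1
[... 643 characters left out ...]
4  54]
 [ 55  55  51  54  55  52  53  50  54  56  50  54  52  54  59  52  54  53  55  56  54  53  50  62]
 [ 54  57  54  54  54  54  52  53  60  57  56  56  55  50  57  53  54  55  63  67  71  77  87  91]
 [ 52  57  54  51  52  49  53  55  58  55  54  55  56  54  53  64  74  89  93  99 105 110 119 126]
 [ 57  56  50  53  55  51  57  56  55  59  65  70  80  86  92  97 110 121 125 124 124 130 127 130]
 [ 56  56  52  55  51  64  76  77  88  97 104 109 117 128 127 127 126 127 127 129 127 129 129 131]
 [ 62  65  70  88  94 103 111 116 129 132 130 131 132 135 131 131 131 133 131 128 128 128 129 132]
 [100 106 110 123 131 135 134 133 134 135 135 135 136 137 137 134 134 134 133 135 134 132 131 132]]
```

Call:
apply_moves(increments=[0,0,0,-0.0061,-0.0137,0,-1,0,0,0,-0.0122,-0.0274,0,-1,0,0,0,-0.0122,-0.0274,0,-1,0,0,0,-0.0122,-0.0274,0,-1,0,0,0,-0.0122,-0.0274,0,-1,0,0,0,-0.0122,-0.0274,0,-1,0,0,0,-0.0122,-0.0274,0,-1,0,0,0,-0.0122,-0.0274,0,-1,0,0,0,-0.0121,-0.0274,0,-1,0,0,0,-0.006,-0.0137,0,-1,0,0,0,0,0,0,-1,0,0,0,0,0,0,-1])

```text
time: 11.82
position: [0.5648, -0.0409, 0.2664]
tcp_rot: [[-0.93, 0.367, -0.001], [0.367, 0.93, -0.0], [0.001, -0.001, -1.0]]
force: [-0.0, 1.1, -2.9]
width: 0.339
gripper_force: 60.0
```

```bash
python3 - <<'E'
from h import *
go([.5642,-.040,.225]);grab('scene','s7')
f=load('s7');s=monitor.sense();R=np.array(s['tcp_rot']);p=np.array(s['position'])
gx=-R[:,0];gy=R[:,1];gz=-R[:,2]
ball=p+R@np.array([.0025,.001,.1218]);dial(f,ball+.072*gz+.0125*gx,gx,gy,gz)
u,v=proj(f,ball);print('proj ball',u,v,'cup mouth c',proj(f,[.5622,-.0382,.086]),'cup mid',proj(f,[.5622,-.0382,.067]))
u,v=int(u),int(v)
np.set_printoptions(linewidth=220)
g=cv2.cvtColor(f['image'],cv2.COLOR_RGB2GRAY);print(v-10,u-14);print(g[v-10:v+12,u-14:u+14])
# cup from after-placement picture: brass mask
q=load('s4');h=cv2.cvtColor(q['image'],cv2.COLOR_RGB2HSV);m=((h[...,0]>12)&(h[...,0]<35)&(h[...,1]>90)&(h[...,2]>50)).astype(np.uint8);m[:220]=0;m[255:]=0;m[:,:250]=0;m[:,285:]=0
x,y,w,hh=cv2.boundingRect(cv2.findNonZero(m));print('cup bbox',x,y,w,hh)
E
```

```text
t 11.82 p [ 0.5648 -0.0409  0.2664] F [-0.03  1.12 -2.9 ] w 0.339 gf 60.0 yaw_y 68.45
shift(tool) [0.0009 0.0006 0.0414]
hub [260.34 204.89] 193.0 red [266.1  211.25] 287.0 expect hub 260.7 206.6 r 0.0302 ang 0.3308 face ctr [ 0.5746 -0.0425  0.2229] alt ang w/ c0 0.415
proj ball 262.80151129800475 219.7642458779987 cup mouth c [264.92255379 232.7951774 ] cup mid [265.66163706 236.82471452]
209 248
[[119 108  92  77  88 102 112 113 118 117 116 101  60  55  53  54  52  57  94 101  83 103 121 128 132 134 128 120]
 [100  84  86  82  75  73  89  88 102 102 102  99  67  65  65  63  55  62  79 101 114 113 126 134 135 131 123 114]
 [104 112 119 102  92  90  91  83 100  99 103 101  93  88  74  78  59  70  71  83 117 135 138 135 129 122 111 108]
 [126 126 126 125 115 113  91  93 107 108 118 112 110 104 102 108  94  85  74  74 122 141 139 133 117 109 105 106]
 [154 161 159 147 130 124 110 119 130 131 131 133 136 132 134 139 135 130 115 115 132 134 125 117 109 104 107 105]
 [175 187 194 183 153 141 141 143 146 145 144 147 150 150 149 148 147 142 141 133 128 115 106  99 100 100  99  92]
 [146 16
[... 1155 characters left out ...]
  69  52  53  50  53  49  55  53  63  81  90  93  96  93  90  84  72  56  52  60  71  89 112 119 120]
 [ 78  77  76  71  66  51  54  53  51  56  55  51  56  68  79  86  96  99  97  96  88  82  85 103 117 126 126 125]
 [ 78  76  79  77  71  60  52  54  51  52  48  53  58  78 105 108 122 131 132 134 123 121 118 114 119 127 127 125]
 [ 79  76  82  80  76  67  53  55  54  58  53  62  88 119 131 132 131 130 131 132 133 131 131 123 117 119 121 118]
 [ 77  77  81  79  79  67  56  54  54  55  50  90 120 131 136 130 125 125 119 122 124 130 130 131 122 108 104 104]
 [ 77  78  75  80  81  73  60  52  53  52  73 113 133 133 130 123 110 102 102 101 108 119 130 132 132 122 109 108]]
cup bbox 258 226 17 22
```

Call:
apply_moves(increments=[0,0,0,0.0009,0.0006,0.01,-1,0,0,0,0,0,0.014,-1,0,0,0,0,0,0.01,-1,0,0,0,0,0,0.006,-1,0,0,0,0,0,0.003,-1,0,0,0,0,0,0.002,-1,0,0,0,0,0,0,-1,0,0,0,0,0,0,-1])

```text
time: 12.53
position: [0.5648, -0.0388, 0.2221]
tcp_rot: [[-0.931, 0.365, 0.0], [0.365, 0.931, -0.0], [-0.0, 0.0, -1.0]]
force: [0.1, 0.3, -2.5]
width: 0.339
gripper_force: 59.9
```

Call:
apply_moves(increments=[0,0,0,0,0,0.001,-1,0,0,0,0,0,0.001,-1,0,0,0,0,0,0,-1,0,0,0,0,0,0,-1])

```text
time: 12.87
position: [0.5646, -0.0388, 0.2199]
tcp_rot: [[-0.931, 0.365, 0.0], [0.365, 0.931, 0.0], [-0.0, 0.0, -1.0]]
force: [-0.2, -0.8, -2.5]
width: 0.346
gripper_force: 60.0
```

Call:
apply_moves(increments=[0,0,0,0,0,0.001,-1,0,0,0,0,0,0,-1,0,0,0,0,0,0,-1])

```text
time: 13.12
position: [0.5647, -0.039, 0.219]
tcp_rot: [[-0.931, 0.365, 0.0], [0.365, 0.931, -0.0], [-0.0, -0.0, -1.0]]
force: [0.7, -1.0, -1.5]
width: 0.345
gripper_force: 60.3
```

Call:
apply_moves(increments=[0,0,0,0,0,0.001,-1,0,0,0,0,0,0,-1,0,0,0,0,0,0,-1])

```text
time: 13.37
position: [0.5648, -0.0392, 0.2181]
tcp_rot: [[-0.931, 0.365, 0.001], [0.365, 0.931, -0.0], [-0.001, -0.0, -1.0]]
force: [-0.4, -2.0, 4.4]
width: 0.336
gripper_force: 60.6
```

Call:
apply_moves(increments=[0,0,0,0,0,0,-1,0,0,0,0,0,0,-1,1.26,0,0,0,0.00268,0,-1,1.26,0,0,0,0.00268,0,-1,1.26,0,0,0,0.00268,0,-1,1.26,0,0,0,0.00268,0,-1,1.26,0,0,0,0.00268,0,-1,0,0,0,0,0,0,-1,0,0,0,0,0,0,-1])

```text
time: 14.12
position: [0.5699, -0.0257, 0.2174]
tcp_rot: [[-0.931, 0.362, -0.04], [0.364, 0.926, -0.103], [-0.0, -0.111, -0.994]]
force: [-0.1, -1.1, 6.6]
width: 0.34
gripper_force: 61.0
```

```bash
cat > chk.py <<'E'
from h import *
s=monitor.sense();R=np.array(s['tcp_rot']);p=np.array(s['position']);c=np.array([.0025,.001,.1218])
b0=np.array([.5648,-.0392,.2181])+np.array([[-.931,.365,0],[.365,.931,0],[0,0,-1]]).T.T@c
b=p+R@c
print('t',s['time'],'lean',np.arccos(-R[2,2]),'gx.z',-R[2,0],'F',np.round(s['force'],1),'M',np.round(s['ft_torque'],2),'ball err world',(b-b0).round(4),'tool shift to fix',(R.T@(b0-b)).round(4),'Ftool',(R.T@s['force']).round(1),'w',s['width'])
E
python3 chk.py
```

```text
t 14.1167 lean 0.11084942393803357 gx.z 0.0003497164161822527 F [-0.1 -1.1  6.6] M [-0.77 -0.06  0.05] ball err world [ 0.0003  0.001  -0.0001] tool shift to fix [-0.0001 -0.001   0.    ] Ftool [-0.3 -1.8 -6.5] w 0.33955190583953004
```

Call:
apply_moves(increments=[1.2,0,0,0,0.0025,0,-1,1.2,0,0,0,0.0025,0,-1,1.2,0,0,0,0.0025,0,-1,1.2,0,0,0,0.0025,0,-1,1.2,0,0,0,0.0025,0,-1,0,0,0,0,0,0,-1])

```text
time: 14.62
position: [0.5745, -0.0135, 0.2151]
tcp_rot: [[-0.932, 0.354, -0.079], [0.363, 0.91, -0.202], [0.0, -0.216, -0.976]]
force: [0.5, -3.7, 7.2]
width: 0.342
gripper_force: 61.0
```

```bash
python3 chk.py
```

```text
t 14.6167 lean 0.21807919697678324 gx.z -6.863209393140958e-05 F [ 0.5 -3.7  7.2] M [-1.53  0.08  0.1 ] ball err world [ 0.0001  0.0012 -0.0003] tool shift to fix [-0.0003 -0.0012 -0.0001] Ftool [-1.8 -4.8 -6.3] w 0.342276766220523
```

Call:
apply_moves(increments=[1.2,0,0,0,0.0024,0,-1,1.2,0,0,0,0.0024,0,-1,1.2,0,0,0,0.0024,0,-1,1.2,0,0,0,0.0024,0,-1,1.2,0,0,0,0.0024,0,-1,0,0,0,0,0,0,-1,0,0,0,0,0,0,-1,0,0,0,0,0,0,-1,0,0,0,0,0,0,-1,0,0,0,0,0,0,-1,0,0,0,0,0,0,-1,0,0,0,0,0,0,-1])

```text
time: 15.62
position: [0.5781, -0.0042, 0.2123]
tcp_rot: [[-0.931, 0.347, -0.115], [0.366, 0.884, -0.292], [0.0, -0.314, -0.95]]
force: [0.9, -0.7, -2.5]
width: 0.344
gripper_force: 60.0
```

Call:
apply_moves(increments=[0,0,0,0,0,0,-1,0,0,0,0,0,0,-1,0,0,0,0,0,0,-1,0,0,0,0,0,0,-1,0,0,0,0,0,0,-1,0,0,0,0,0,0,-1,0,0,0,0,0,0,-1,0,0,0,0,0,0,-1,0,0,0,0,0,0,-1,0,0,0,0,0,0,-1,0,0,0,0,0,0,-1,0,0,0,0,0,0,-1])

```text
time: 16.62
position: [0.5782, -0.0041, 0.2123]
tcp_rot: [[-0.931, 0.347, -0.115], [0.365, 0.884, -0.292], [0.0, -0.314, -0.949]]
force: [1.2, -1.3, -2.4]
width: 0.341
gripper_force: 60.0
```

```bash
python3 chk.py; python3 - <<'E'
from h import *
s=monitor.sense();R=np.array(s['tcp_rot']);p=np.array(s['position'])
gx=-R[:,0];gy=R[:,1];gz=-R[:,2];ball=p+R@np.array([.0025,.001,.1218]);c0=ball+.072*gz+.0125*gx
for n in ('s9','s9b'):
  grab('scene',n);f=load(n);a=dial(f,c0,gx,gy,gz)
acc=np.mean([grab('scene')['image'].astype(float) for _ in range(10)],0)
f['image']=acc;pickle.dump(f,open('pics/acc.pkl','wb'));dial(f,c0,gx,gy,gz)
# rectified dial view: gauge y right, z up, 1 mm/8px
K=np.array(f['camera_matrix']);
off=np.zeros(3)
W=20
yy,zz=np.meshgrid(np.arange(-24,25,2),np.arange(-16,-45,-2))
P=c0+ (yy[...,None]*gy+zz[...,None]*gz)/1000
uv=np.array([[proj(f,q) for q in r] for r in P]).astype(np.float32)
np.set_printoptions(linewidth=250)
for ch in(0,1):
  m=cv2.remap(acc[...,ch].astype(np.float32),uv[...,0],uv[...,1],cv2.INTER_CUBIC);print(m.round().astype(int))
E
```

```text
t 16.6167 lean 0.31948953191378426 gx.z -7.034349697361889e-05 F [ 1.2 -1.3 -2.4] M [ 0.23 -0.53  0.14] ball err world [-0.0006 -0.0005  0.    ] tool shift to fix [-0.0004  0.0007 -0.0002] Ftool [-1.6  0.1  2.5] w 0.341141779787472
hub [269.79 231.1 ] 1720.0 red [273.65 222.59] 165.0 expect hub 272.8 217.1 r 0.0346 ang 3.1133 face ctr [ 0.5779 -0.0323  0.1089] alt ang w/ c0 0.324
hub [269.78 231.17] 1707.0 red [273.65 222.62] 164.0 expect hub 272.8 217.1 r 0.0348 ang 3.1142 face ctr [ 0.5778 -0.0323  0.1086] alt ang w/ c0 0.323
hub [269.77 231.11] 1708.0 red [273.64 222.6 ] 166.0 expect hub 272.8 217.1 r 0.0346 ang 3.1126 face ctr [ 0.5778 -0.0323  0.1089] alt ang w/ c0 0.322
[[129 118  97  94 108 115 113 106 102  97  94  93  93  90  80  74  87  94  99 129 139 147 165 186 198]
 [137 128 113 109 123 128 126 118 112 104  94  94 101 101  98  93  97 109 107 141 157 167 182 202 208]
 [150 143 139 134 143 145 145 136 127 121 109 110 125 124 119 115 114 121 121 150 176 184 194 209 212]
 [163 161 164 166 167 166 163 156 142 138 127 130 148 152 135 126 124 131 141 164 194 202 206 212 211]
 [1
[... 1976 characters left out ...]
 166 182 194 200 204 206 209 210 209 207 208 202 193 195 197 190 181 166 142 129]
 [128 127 113 114 125 144 165 177 184 190 194 199 203 202 199 200 199 188 172 158 153 149 147 130 117]
 [135 135 119 114 122 133 147 150 154 157 161 167 170 171 172 171 174 170 145 117 116 114 126 135 127]
 [123 126 117 113 119 125 133 129 125 124 126 130 132 129 132 133 136 141 128 105  96  95 101 120 121]
 [ 98 101 103 101 105 108 112 109 102  99 100  99 100  99  98 100 104 111 111 107 103 101  98 102 102]
 [ 84  84  89  93  95  97  98  98  96  94  94  92  91  92  93  94  93  96 103 105 104 103 106 106 102]
 [ 86  88  91  97  99 100  99  98  97  95  92  90  90  93  97  99  98  99 106 113 108 104 113 122 123]]
```

```bash
sed -i "s/near=np.hypot(xx-u0,yy-v0)<22/near=np.hypot(xx-u0,yy-v0)<22; nh=np.hypot(xx-u0,yy-v0)<6/; s/hub,n2=cen(np.where((r-b>35)/hub,n2=cen(nh*np.where((r-b>35)/" h.py; python3 - <<'E'
from h import *
np.set_printoptions(linewidth=250)
f=pickle.load(open('pics/acc.pkl','rb'))
s=monitor.sense();R=np.array(s['tcp_rot']);p=np.array(s['position'])
gx=-R[:,0];gy=R[:,1];gz=-R[:,2];ball=p+R@np.array([.0025,.001,.1218]);c0=ball+.072*gz+.0125*gx
dial(f,c0,gx,gy,gz)
# project: from hub straight down (world vertical in dial plane) pixel track
u0,v0=proj(f,c0);print('vertical dir px per 33mm',proj(f,c0-[0,0,.033])-[u0,v0],'gy px/10mm',proj(f,c0+.01*gy)-[u0,v0])
x,y=int(u0),int(v0);print('window cols',x-7,'rows',y-8)
a=f['image'][y-8:y+14,x-7:x+13]
print('R');print(a[...,0].round().astype(int));print('R-G');print((a[...,0]-a[...,1]).round().astype(int))
E
```

```text
hub [272.91 214.88] 257.0 red [273.64 222.6 ] 166.0 expect hub 272.8 217.1 r 0.032 ang 0.2906 face ctr [ 0.5825 -0.0205  0.1734] alt ang w/ c0 0.321
vertical dir px per 33mm [1.15320902 7.76054847] gy px/10mm [ 4.25836942 -0.17887154]
window cols 265 rows 209
R
[[171 147 124 126 126 126 126 126 126 125 126 126 126 126 125 126 126 126 126 126]
 [122 126 126 126 126 126 126 126 126 126 126 127 126 126 126 125 126 126 126 126]
 [126 127 126 126 126 126 126 126 126 125 126 126 126 126 126 127 127 126 126 126]
 [126 126 126 126 126 126 122 116 116 123 127 126 127 126 126 126 126 126 126 126]
 [127 127 126 125 126 126 120  95  86 114 127 126 126 126 126 126 126 127 127 127]
 [126 127 126 126 126 126 127 132 144 138 125 126 126 126 126 126 126 125 126 126]
 [126 127 126 126 126 126 130 158 177 157 124 126 126 126 126 126 126 126 126 127]
 [126 126 127 127 126 126 130 130 116 114 120 124 126 129 126 118 117 125 128 126]
 [126 126 126 126 127 124 120 109  90  85  98 109 121 129 118 101  96 111 121 125]
 [120 127 127 127 127 114  97  76  60  69  73  84 102 117 114 109 103 103 113 145]
 [101 11
[... 2119 characters left out ...]
 5   2   2   1   1   1   1   1  -1]
 [  1   1   2   1   1   2   1   9  55  84  31   7   1   1   1   1   1   0  -5  -9]
 [  1   1   1   1   1   1   1   3  16  22  11   4   1   1   0   0  -1  -1  -4  -9]
 [  1   1   1   1   1   1   1   1   5   5   1   1   0   0  -2  -2  -2  -1  -4  -8]
 [  1   1   1   0   1   1   1   0   0  -1  -1  -1  -1  -1  -2  -2  -2  -1  -3  -8]
 [ -2  -1  -2  -2  -1  -1  -1  -1  -2  -1  -1  -2  -1  -1  -2  -1  -2  -2  -5  -9]
 [  0  -1  -1  -1   0   1   5   6   2   2   2   0  -1  -2  -2  -2  -5  -6  -9 -10]
 [  3   2   2   2   2   3   9  15   8   2   1  -1  -1  -2  -2  -2  -8 -10 -10 -11]
 [  4   4   4   4   3   3   7  21  13   1  -2  -1  -1  -2  -2  -2  -5  -9  -9 -11]]
```

Call:
apply_moves(increments=[0,0,0,0,0.0007,0.0009,-1,0,0,0,0,0,0,-1,0,0,0,0,0,0,-1])

```text
time: 17.47
position: [0.5785, -0.004, 0.2114]
tcp_rot: [[-0.931, 0.347, -0.114], [0.365, 0.884, -0.293], [-0.0, -0.314, -0.949]]
force: [1.4, -2.9, 2.6]
width: 0.342
gripper_force: 60.4
```

```bash
python3 chk.py
```

```text
t 17.4667 lean 0.31968546553084093 gx.z 0.0003474101676183891 F [ 1.4 -2.9  2.6] M [-0.73 -0.42  0.25] ball err world [-0.0003 -0.0005 -0.0008] tool shift to fix [-0.0001  0.0003 -0.001 ] Ftool [-2.3 -2.9 -1.8] w 0.34160785105161495
```

Call:
apply_moves(increments=[0,0,0,0,0.0001,0.0004,-1,0,0,0,0,0,0,-1,0,0,0,0,0,0,-1,0,0,0,0,0,0,-1,0,0,0,0,0,0,-1,0,0,0,0,0,0,-1,0,0,0,0,0,0,-1,0,0,0,0,0,0,-1,0,0,0,0,0,0,-1,0,0,0,0,0,0,-1,0,0,0,0,0,0,-1,0,0,0,0,0,0,-1])

```text
time: 18.47
position: [0.5786, -0.004, 0.2112]
tcp_rot: [[-0.931, 0.347, -0.114], [0.365, 0.884, -0.293], [-0.001, -0.314, -0.949]]
force: [1.6, -2.1, 6.3]
width: 0.343
gripper_force: 61.1
```

Call:
apply_moves(increments=[0,0,0,0,0,0,-1,0,0,0,0,0,0,-1,0,0,0,0,0,0,-1,0,0,0,0,0,0,-1,0,0,0,0,0,0,-1,0,0,0,0,0,0,-1,0,0,0,0,0,0,-1,0,0,0,0,0,0,-1,0,0,0,0,0,0,-1,0,0,0,0,0,0,-1,0,0,0,0,0,0,-1,0,0,0,0,0,0,-1])

```text
time: 19.47
position: [0.5786, -0.004, 0.2112]
tcp_rot: [[-0.931, 0.347, -0.114], [0.365, 0.884, -0.293], [-0.001, -0.314, -0.949]]
force: [1.7, -2.4, 5.8]
width: 0.343
gripper_force: 61.1
```

```bash
python3 chk.py; python3 - <<'E'
from h import *
np.set_printoptions(linewidth=250)
s=monitor.sense();R=np.array(s['tcp_rot']);p=np.array(s['position'])
f=grab('scene');f['image']=np.mean([grab('scene')['image'].astype(float) for _ in range(6)],0)
gx=-R[:,0];gy=R[:,1];gz=-R[:,2];ball=p+R@np.array([.0025,.001,.1218]);c0=ball+.072*gz+.0125*gx
dial(f,c0,gx,gy,gz)
a=f['image'];print(np.array([a[212:232,262:284,0].round()]).astype(int))
print(monitor.sense()['force'])
E
```

```text
t 19.4667 lean 0.3194704030775992 gx.z 0.0006455188161280802 F [ 1.7 -2.4  5.8] M [-0.98 -0.18  0.22] ball err world [-0.0001 -0.0005 -0.001 ] tool shift to fix [ 0.0001  0.0002 -0.0011] Ftool [-2.4 -3.4 -5. ] w 0.3427534716384333
hub [272.95 215.58] 274.0 red [273.84 223.18] 127.0 expect hub 273.0 217.5 r 0.0317 ang 0.3026 face ctr [ 0.5828 -0.0208  0.1712] alt ang w/ c0 0.323
[[[124 128 126 126 126 126 126 127 126 126 120 120 128 126 126 126 126 127 127 125 126 125]
  [126 126 126 127 126 126 126 127 126 126 104  96 120 126 126 125 126 126 125 126 126 125]
  [126 126 125 126 127 126 126 126 125 128 102 112 130 125 125 126 126 126 127 126 126 126]
  [126 127 126 126 127 126 126 126 126 132 139 161 151 122 126 126 127 126 126 126 126 126]
  [126 126 127 126 126 127 126 126 127 132 155 158 137 124 126 127 126 126 124 124 129 128]
  [113 116 123 127 126 126 126 127 126 120 112 112 106 108 117 123 121 117 107 103 122 128]
  [ 80  90 111 123 126 127 125 129 124 105  78  59  60  73  88 111 108  91  83  88 107 113]
  [ 86  86  90 107 121 123 123 132 120  87  74  66  59  59  66  92 102  99 
[... 460 characters left out ...]
180 148 109  92]
  [176 189 197 202 206 210 212 213 215 216 216 206 189 195 199 192 181 148 108 106 108  94]
  [131 159 173 180 185 190 195 198 197 193 193 191 187 166 134 124 120 117 116 114 113  97]
  [104 102 102 102 104 121 140 143 127 110 107 105 121 119 119 132 126 120 117 114 111  93]
  [ 97  96  94  90  88  87  87  91  92  92  95  93  99 100  98 110 113 118 103  83  83  79]
  [108 109 112 110 103 100  99 106 108 110 120 124 126 131 140 148 152 157 138  89  74  74]
  [123 127 130 130 123 120 118 118 119 120 143 157 152 158 159 151 152 154 144 110  80  74]
  [122 126 130 130 142 141 137 132 115 113 140 156 154 152 133 109 109 109 109 117 103  73]]]
[ 1.02389166 -1.76836096  6.13506184]
```

```bash
python3 -c "
from plant import env
print(env.job_done())"
```

```text
the job is handed in; nothing more can be done
None
```

I handed the job in at about 20 s, no verdict returned: the cup is home on the shoulder and released, and the gauge is held leaning 0.319 rad, ball pressed into it at about 8 N; the red mark measured 0.30 rad, so the pointer should sit about 0.6 mm from its middle (limit 2.7 mm).

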